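# Close the filter canister and hold the tamper ready over the mat

## Task

Get ready to tamp: first lower the canister's open lid fully shut without slamming it, so that no grounds fall in. Then draw the coffee tamper out of its slanted holder, turn it upright with its flat foot down, and finish still holding it like that in the gripper, above the middle of the tamping mat with the foot about 10 cm clear of the mat. Leave the mug, the dosing ring and the milk cup standing where they are.

Things in the scene. Friction and masses are not known exactly. Their poses are not given: they have to be found in the camera images.
- canister: Fixed rectangular clear plastic canister, 150 (x) x 130 (y) x 100 mm high, walls 4 mm, with a stack of paper filters inside. Origin: centre of its underside, on the bench. Its own -x side is the front, roughly towards the robot; the lid's hinge runs along y at the top of its +x side.
- lid (a joint): Angle of the canister's lid, rad: 0 is fully shut (level), it grows as the lid's front edge swings up and back; starts partly open. The hinge is stiff: the lid stays at any angle where it is left, and a push of 2 N at the front edge moves it.
- lid_hinge (a point): Point on the lid's hinge axis, in the middle of its length, at the level of the lid's underside; its y axis lies along the hinge, its x and z axes turn with the lid. The lid is a flat white plastic panel 150 mm from hinge to front edge, 130 mm wide, 8 mm thick, 120 g, nothing on its upper face; a tab 40 mm wide stands 12 mm out of the middle of its front edge.
- lid_edge (a point): Middle of the lid's front edge, on its upper face: 150 mm from the hinge axis. Turns with the lid; z is the upper face's outward normal, x points towards the hinge.
- holder: Fixed tamper holder: a dark wood foot 130 (x) x 90 (y) x 14 mm with a steel cup on it. Origin: centre of the foot's underside, on the bench. The cup leans 0.6 rad (34 degrees) from vertical towards the holder's own -x, roughly towards the robot; the cup is 70 mm across outside, 62 mm inside, 27 mm deep inside.
- holder_seat (a point): Centre of the cup's inner floor, about 42 mm above the bench (axes as the holder's, upright).
- tamper: The coffee tamper, loose, about 200 to 300 g, 99 mm long: round flat steel foot 58 mm across and 22 mm thick, then a 20 mm thick neck, then a straight round wooden handle 28 mm across from 42 to 90 mm above the foot's underside, with a narrowed top. Origin: centre of the foot's underside; z runs along the tamper from foot to handle. It starts foot down in the leaning cup, leaning as the cup does (2 mm play all round); draw it out along its own axis, more than 27 mm.
- tamper_handle (a point): Middle of the tamper's handle, on its axis, 66 mm from the foot's underside: the place to grip. z as the tamper's.
- tamper_foot (a point): Centre of the underside of the tamper's foot (same place and axes as the tamper's origin).
- mat: Fixed white silicone tamping mat, 160 x 160 x 5 mm, flat on the bench. Origin: centre of its underside.
- mug: Red enamel mug, 80 mm across, 80 mm high, handle at its +y; origin: centre of its underside. Bystander.
- dosing_ring: Stainless steel dosing ring, 68 mm across, 28 mm high, flat on the bench; origin: centre of its underside. Bystander.
- milk_cup: Steel milk cup without handle, 72 mm across, 85 mm high; origin: centre of its underside. Bystander.
Things that resemble listed ones, but are neither listed nor needed, are in the scene too. What is shaped like the tamper but green is not meant.

How it is judged:
By the outcome, as a careful person would: the job done as asked, in the order asked, and still so for the second after the job is handed in, while the arm keeps its last pose, push and grip.
It also fails if it takes over 58 s, if anything falls off the work surface, if the arm or the gripper's body presses on something with over 40 N, if the wrist force passes 120 N, or if a joint passes its speed limit or range.

## Robot

A 6-joint arm with a two-finger parallel gripper is mounted at the origin on the work surface. World frame = base frame: x ahead of the robot, y to its left, z up, the work surface at z = 0. Lengths are in m, angles in rad, forces in N, time in s.
With the tool pointing down it reaches from about 0.35 to 0.8 m from the base axis. Payload 7.3 kg.
Tool frame: the origin (TCP) lies between the finger pads; the fingertips stand 25 mm ahead of it and the grasp point (between the pads) lies 6 mm ahead of it (r.tip_extent is the distance from the TCP to the fingertips, in m); z points along the fingers, y is the direction in which the jaws open and shut (so a half turn about z gives the same grasp; the last joint's range is limited). The gripper opens to 85 mm and grips with 20 to 120 N. Pads are 22 mm wide; open, the fingers measure 114 mm over their backs; the gripper's body (76 mm by 85 mm) begins 54 mm behind the grasp point. The pads swing forward as they close: fully open they stand 13 mm farther back than shut.
Start: joints at [-1.292, 0.342, 1.524, -0, 1.275, -0.146], TCP at [0.216, -0.478, 0.256] pointing down, gripper open.
Joint ranges: [-2.53, 2.53], [-0.77, 2.02], [0.04, 2.7], [-1, 4.14], [0.28, 2.66], [-3.11, 3.11]. Speed limits (rad/s): [2.57, 2.57, 3.14, 3.14, 3.14, 3.14].

## Interface

Orientations are given as a unit quaternion [x, y, z, w].
In Python, from workcell import r, command_gripper, optics gives the robot as it stands. The module is installed in compiled form; this text tells all that it offers. Calls block until the motion is done:
- r.reach(position, orientation): joint-space move of the TCP to a pose.
- r.move_straight(position, orientation=None, speed=0.15, max_force=None): straight line of the TCP; orientation=None keeps the orientation; speed is the mean speed in m/s. With max_force (N) it stops when the force on the tool has changed by that much, and returns True; else False.
- r.movej(angles): joint-space move.
- command_gripper(opening, force=None): finger opening in m; force is the grip in N (None keeps the last); returns when the fingers have stopped.
- r.hold(seconds).
- r.solve_ik(position, orientation): joint angles nearest the present ones, or None.
- r.read_state(): the state.
- optics.get_image(name): name is "scene" or "top" or "wrist"; returns (picture, depth): 384x512x3 uint8, red, green, blue; 384x512 float32, m along the optical axis (not along the pixel's ray), 0 where there is no reading.
- optics.camera_model(name): a dict with "K" (3x3 intrinsics, pixels), "R" (3x3) and "t" (3): a world point X has camera coordinates R X + t; the wrist camera has in their place "tool_from_camera" (4x4, takes a point from camera to tool coordinates, whose origin is the TCP and whose axes are the flange's). Camera axes: x right, y down, z forward; pixel columns grow to the right and rows downward; lengths in m; the calibration is good to about 2 mm. A picture is of the moment at which its call begins: read the wrist's pose just before it. camera_model takes no time and is no camera call.
A pose or a line that the arm cannot do raises r.PlanningError and nothing moves.
- r.finish_job(): hands the job in, once; it reports no verdict.
The state is a dict: "time_s": time; "joint_positions": joint angles; "dq": joint speeds; "tau": joint torques, N m; "eef_pos": TCP position; "eef_rot": TCP orientation; "contact_force": force on the tool from outside, world axes, zero at the start; "torque": the same for the moment, N m; "grip_width": finger opening in m.
Only numpy, scipy, OpenCV 4.12 (cv2) and the standard library are available. Lean on these libraries where they do the work, as an engineer would, in place of code of your own. Each camera call takes 0.05 s, during which the arm holds its last target.

## Working session

There is one attempt and no reset: what is moved stays moved. The work goes in short steps, each a Python script; the robot and the scene stay as the last script left them, time stands still between calls to the robot, and variables do not carry over. Pictures are saved under pics/ and viewed, and the job is handed in when it is done.

```bash
mkdir -p pics
cat > h.py <<'E'
import numpy as np, cv2
from workcell import r, command_gripper, optics
def save(n,f):
    im,d=optics.get_image(n); np.savez('pics/'+f+'.npz',im=im,d=d); cv2.imwrite('pics/'+f+'.png',im[:,:,::-1]); return im,d
def load(f):
    a=np.load('pics/'+f+'.npz'); return a['im'],a['d']
def pts(n,d):
    """HxWx3 world points from depth (fixed cameras)"""
    c=optics.camera_model(n); K=c['K'];h,w=d.shape
    u,v=np.meshgrid(np.arange(w),np.arange(h))
    C=np.stack([(u-K[0][2])/K[0][0]*d,(v-K[1][2])/K[1][1]*d,d],-1)
    return (C-np.array(c['t']))@np.array(c['R'])
E
python3 - <<'E'
from h import *
for n in ['scene','top']:
    save(n,n+'0'); print({k:np.round(v,3).tolist() for k,v in optics.camera_model(n).items() if k in 'KRt'})
s=r.read_state(); print(s)
E
```

```text
{'K': [[460.301, 0.0, 245.981], [0.0, 460.301, 194.69], [0.0, 0.0, 1.0]], 'R': [[-0.291, 0.957, 0.001], [0.772, 0.235, -0.591], [-0.565, -0.171, -0.807]], 't': [0.085, -0.441, 1.735]}
{'K': [[411.516, 0.0, 259.826], [0.0, 411.516, 198.917], [0.0, 0.0, 1.0]], 'R': [[0.014, -1.0, 0.022], [-0.989, -0.017, -0.149], [0.15, -0.02, -0.989]], 't': [0.056, 0.617, 1.038]}
{'time_s': 0.1, 'joint_positions': array([-1.29196882e+00,  3.42625565e-01,  1.52492569e+00, -1.12843196e-05,
        1.27540236e+00, -1.46001955e-01]), 'dq': array([-0.00028184, -0.00106144, -0.00123311,  0.00118806, -0.00215587,
       -0.00054401]), 'tau': array([ 1.95987515e-03, -4.34449589e+01, -2.46489000e+01, -1.64891067e-04,
        4.65575606e-03,  9.78813745e-06]), 'eef_pos': array([ 0.21631239, -0.47800716,  0.25570823]), 'eef_rot': array([ 9.77524115e-01,  2.10822534e-01, -5.05440434e-05, -6.78620556e-04]), 'contact_force': array([-0.51842734, -0.41691493, -0.07429185]), 'torque': array([-0.06623336,  0.05934472,  0.00514772]), 'grip_width': 0.0851198862854661}
```

View pics/scene0.png

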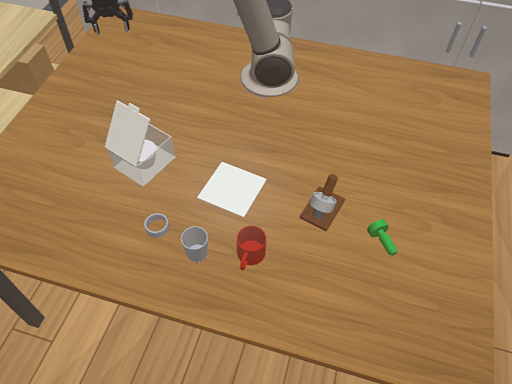

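View pics/top0.png

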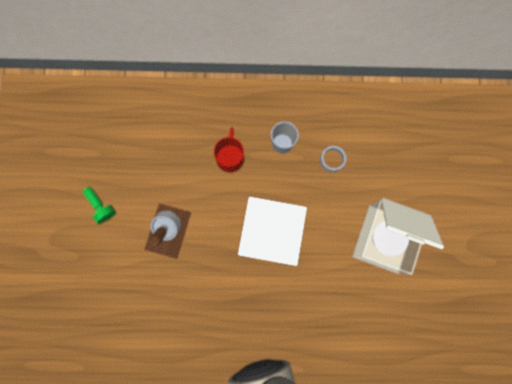

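The scene view shows the canister with its open lid at (135,140), the mat at (232,188), the wooden tamper in its holder at (325,200) and the green tamper at (382,235). The top view shows the same things at (398,238), (273,231), (165,228) and (100,207). There are two candidates for the tamper: the brown-handled one in the holder, top (165,228), and the green one lying loose, top (100,207). I choose the brown one in the holder and will check it in a crop.

Run:
```python
from h import *
a,da=load('scene0'); b,db=load('top0')
f=lambda im,u0,v0,w,h,k: cv2.resize(im[v0:v0+h,u0:u0+w],None,fx=k,fy=k,interpolation=cv2.INTER_CUBIC)
o=np.vstack([np.hstack([f(a,95,90,100,75,4),f(a,285,165,100,75,4)]),np.hstack([f(b,345,190,100,75,4),f(b,130,195,100,75,4)])])
cv2.imwrite('pics/crop0.png',o[:,:,::-1])
P=pts('top',db);Q=pts('scene',da)
for n,(u,v) in dict(mat=(273,231),mug=(229,153),cup=(284,137),ring=(333,158),lid=(405,220),lid2=(430,235),hold=(185,215),tam=(160,235),bench=(320,320)).items(): print(n,P[v,u].round(3))
for n,(u,v) in dict(mat=(232,188),lid=(128,130),handle=(331,185),foot=(324,203),bench=(300,270)).items(): print('s',n,Q[v,u].round(3))
# mat centre
hsv=cv2.cvtColor(b,cv2.COLOR_RGB2HSV)
m=((hsv[...,1]<30)&(hsv[...,2]>200)).astype(np.uint8)
n,l,s,c=cv2.connectedComponentsWithStats(m)
for i in range(1,n):
  if s[i,4]>100:
    rr=cv2.minAreaRect(np.argwhere(l==i)[:,::-1].astype(np.float32)); print(s[i],c[i],rr, np.median(P[l==i],0).round(3))
```

```text
mat [0.534 0.028 0.006]
mug [0.749 0.153 0.006]
cup [ 0.799 -0.     0.001]
ring [ 0.743 -0.139 -0.003]
lid [ 0.552 -0.268  0.177]
lid2 [ 0.517 -0.314  0.201]
hold [0.573 0.266 0.014]
tam [0.513 0.309 0.111]
bench [ 0.302 -0.098 -0.001]
s mat [0.538 0.03  0.004]
s lid [ 0.549 -0.278  0.177]
s handle [0.521 0.32  0.109]
s foot [0.568 0.313 0.081]
s bench [0.749 0.294 0.   ]
[ 238  197   68   68 3510] [272.27321937 230.86894587] ((272.45196533203125, 230.7639923095703), (59.83718490600586, 59.300533294677734), 10.304845809936523) [0.534 0.031 0.005]
[ 362  209   81   62 1392] [390.97198276 241.05316092] ((397.84210205078125, 248.51853942871094), (75.66349792480469, 49.716819763183594), 29.13429069519043) [ 0.508 -0.259  0.061]
```

View pics/crop0.png

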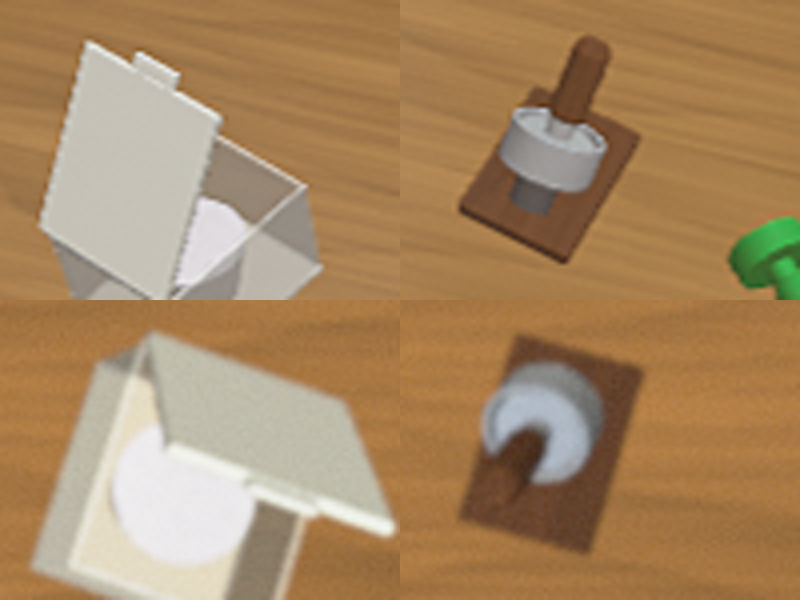

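The crop confirms the brown-handled tamper, foot down in the steel cup that leans towards the robot, with the handle at scene (331,185). The green tamper lies on the bench. The lid's upper face is fully visible in the scene view. Next I'll measure the lid plane, its corners and the tamper axis.

Run:
```python
from h import *
a,da=load('scene0'); b,db=load('top0')
Q=pts('scene',da);P=pts('top',db)
c=optics.camera_model('scene');K=np.array(c['K']);R=np.array(c['R']);t=np.array(c['t']);C=-R.T@t
poly=np.array([[117,101],[149.5,119.5],[134.5,164],[105,146.5]])
m=np.zeros(a.shape[:2],np.uint8);cv2.fillPoly(m,[poly.round().astype(np.int32)],1);m=cv2.erode(m,np.ones((7,7)))
X=Q[m>0];
c0=np.median(X,0);n=np.linalg.svd(X-X.mean(0),full_matrices=False)[2][2]; 
keep=abs((X-c0)@n)<.006;X=X[keep];c0=X.mean(0);n=np.linalg.svd(X-c0,full_matrices=False)[2][2];n*=np.sign(n[0])
print('lid n',n,'c',c0,'res',((X-c0)@n).std(),'angle from level',np.arccos(n[2]), 'yaw normal',np.arctan2(n[1],n[0]))
def ray(u,v,n,c0):
    d=R.T@np.linalg.inv(K)@[u,v,1]; return C+d*((c0-C)@n)/(d@n)
cor=[ray(u,v,n,c0) for u,v in poly]
for p in cor: print(np.round(p,4))
print('lens',[round(np.linalg.norm(cor[i]-cor[(i+1)%4]),4) for i in range(4)])
# top view lid also: handle
for nm,im,W,box in [('scene',a,Q,(315,165,345,215)),('top',b,P,(130,205,190,260))]:
    hsv=cv2.cvtColor(im,cv2.COLOR_RGB2HSV); u0,v0,u1,v1=box
    sub=np.zeros(im.shape[:2],bool);sub[v0:v1,u0:u1]=1
    mm=sub&(hsv[...,1]>100)&(W[...,2]>.072)&(W[...,2]<.2)
    Z=W[mm];print(nm,len(Z)); 
    o=Z[np.argsort(Z[:,2])]; print(o[:3].round(3),o[-3:].round(3))
    cc=Z.mean(0);d=np.linalg.svd(Z-cc,full_matrices=False)[2][0];d*=np.sign(d[2]);print(cc.round(4),d.round(3),'tilt',np.arccos(d[2]),'az',np.arctan2(d[1],d[0]))
# holder foot rect (brown, dark) by height
mm=np.zeros(b.shape[:2],bool);mm[200:262,140:195]=1
mm&=(b.sum(2)<230)&(P[...,2]<.03)&(P[...,2]>0.005)
uv=np.argwhere(mm)[:,::-1].astype(np.float32);rr=cv2.minAreaRect(uv);bx=cv2.boxPoints(rr);print(mm.sum(),rr)
ct=optics.camera_model('top');Kt=np.array(ct['K']);Rt=np.array(ct['R']);tt=np.array(ct['t']);Ct=-Rt.T@tt
def rayt(u,v,z):
    d=Rt.T@np.linalg.inv(Kt)@[u,v,1];return Ct+d*(z-Ct[2])/d[2]
for p in bx: print(p,rayt(*p,.014).round(4))
print('holder c',rayt(*rr[0],.014)); print('mat',rayt(272.45,230.76,.005))
```

```text
lid n [ 0.72355398 -0.42411282  0.54460807] c [ 0.55403197 -0.2818129   0.16970046] res 0.0018654047939852445 angle from level 0.9948745984356755 yaw normal -0.5301751277117658
[ 0.4867 -0.3334  0.219 ]
[ 0.5487 -0.199   0.2413]
[ 0.6188 -0.2374  0.1182]
[ 0.5624 -0.3679  0.0916]
lens [np.float64(0.1497), np.float64(0.1468), np.float64(0.1447), np.float64(0.1522)]
scene 206
[[0.532 0.321 0.075]
 [0.535 0.319 0.078]
 [0.531 0.324 0.079]] [[0.503 0.322 0.128]
 [0.504 0.32  0.128]
 [0.508 0.32  0.129]]
[0.5184 0.3148 0.1057] [-0.596  0.14   0.791] tilt 0.6589855991321109 az 2.9115531528632737
top 178
[[0.524 0.305 0.086]
 [0.529 0.307 0.087]
 [0.532 0.307 0.087]] [[0.507 0.316 0.128]
 [0.502 0.313 0.129]
 [0.502 0.316 0.129]]
[0.5076 0.3156 0.114 ] [-0.664  0.306  0.682] tilt 0.8203478841654042 az 2.7101522414325814
628 ((167.89755249023438, 230.3992156982422), (32.03307342529297, 47.406890869140625), 17.969139099121094)
[145.34964 248.0053 ] [0.4837 0.3667 0.014 ]
[159.97488 202.91078] [0.6048 0.3342 0.014 ]
[190.44547 212.79314] [0.5794 0.2514 0.014 ]
[175.82022 257.88763] [0.4589 0.2852 0.014 ]
holder c [0.53118832 0.30945598 0.014     ]
mat [0.53521909 0.02983416 0.005     ]
```

```bash
cat >> h.py <<'E'
def cam(n):
    c=optics.camera_model(n);return [np.array(c[k]) for k in ('K','R','t')]
def tri(ps,pt):
    (K,R,t),(k,q,s)=cam('scene'),cam('top')
    X=cv2.triangulatePoints(K@np.c_[R,t],k@np.c_[q,s],np.array(ps,float).T,np.array(pt,float).T);X=(X[:3]/X[3]).T
    for x,a,b in zip(X,ps,pt):
        p=K@(R@x+t);o=k@(q@x+s);print(x.round(4),'err',(p[:2]/p[2]-a).round(1),(o[:2]/o[2]-b).round(1))
    return X
E
python3 - <<'E'
from h import *
X=tri([[117,100.5],[149.5,119.5],[105,146.5],[134.5,164.5]],[[442.5,245],[388,225.5],[431,215],[382.5,198.5]])
print([np.linalg.norm(X[i]-X[j]).round(4) for i,j in ((0,1),(2,3),(0,2),(1,3))])
f=(X[0]+X[1])/2;h=(X[2]+X[3])/2;d=f-h;print(f,h,np.arctan2(d[2],np.hypot(d[0],d[1])))
w=X[1]-X[0];print('yaw',np.arctan2(-w[0],w[1]));w=X[3]-X[2];print('yaw',np.arctan2(-w[0],w[1]))
E
```

```text
[ 0.4936 -0.3279  0.2284] err [-0.1 -0. ] [-0.1  0. ]
[ 0.534  -0.21    0.2247] err [-0.5 -0.1] [-0.8  0.2]
[ 0.5729 -0.3594  0.1058] err [-0.3 -0.1] [-0.4  0.1]
[ 0.613  -0.2409  0.1076] err [0.4 0.1] [ 0.6 -0.2]
[np.float64(0.1247), np.float64(0.1251), np.float64(0.1494), np.float64(0.1446)]
[ 0.51377265 -0.26894691  0.22658469] [ 0.59297821 -0.30019042  0.10671241] 0.9531923214168715
yaw -0.3305180599309068
yaw -0.32603188014655027
```

Triangulated lid corners agree with the known size: width 125 mm, length 147 mm. The lid is open about 0.95 rad, the canister yaw is -0.33, and the hinge is near (0.587,-0.298,0.102). Now I'll close the lid with shut fingertips that follow its arc.

```bash
cat >> h.py <<'E'
from scipy.spatial.transform import Rotation as Ro
def quat(x,y,z): return Ro.from_matrix(np.c_[x,y,z]).as_quat()
yaw=-0.328
cx=np.array([np.cos(yaw),np.sin(yaw),0]);cy=np.array([-np.sin(yaw),np.cos(yaw),0]);cz=np.array([0,0,1.])
qlid=quat(cx,-cy,-cz)
H=np.array([.587,-.298,.102])
def tcp_lid(th,rad=.135,gap=0):
    # contact corner (robot side of fingertips, 11 mm from axis) on the upper face
    p=H-cx*rad*np.cos(th)+cz*rad*np.sin(th)+(.008+gap)*(cx*np.sin(th)+cz*np.cos(th))
    return p+cx*.011*min(1,th/.1)+cz*r.tip_extent
E
python3 - <<'E'
from h import *
print(r.tip_extent)
for th in (1.15,.95,.5,0): print(th,tcp_lid(th).round(3),r.solve_ik(tcp_lid(th),qlid))
s=r.read_state();p=s['eef_pos']
r.move_straight(p+[0,0,.1],speed=.2)
command_gripper(0.0,20)
t=tcp_lid(1.15,gap=.02); r.reach(t+[0,0,.07],qlid)
save('scene','s1'); print(r.read_state()['time_s'],t)
E
```

```text
0.025
1.15 [ 0.552 -0.286  0.253] [-6.01301449e-01  5.24923885e-01  1.24027471e+00 -4.44089210e-16
  1.37639406e+00  1.29749488e+00]
0.95 [ 0.529 -0.278  0.241] [-6.12296809e-01  4.87731911e-01  1.33627317e+00 -4.44089210e-16
  1.31758758e+00  1.28649952e+00]
0.5 [ 0.489 -0.265  0.199] [-6.33975044e-01  4.48956089e-01  1.52498091e+00 -4.44089210e-16
  1.16765565e+00  1.26482128e+00]
0 [ 0.459 -0.255  0.135] [-6.52139051e-01  4.72119280e-01  1.69003033e+00 -4.44089210e-16
  9.79443040e-01  1.24665728e+00]
3.05 [ 0.56940256 -0.29201174  0.26166078]
```

View pics/s1.png

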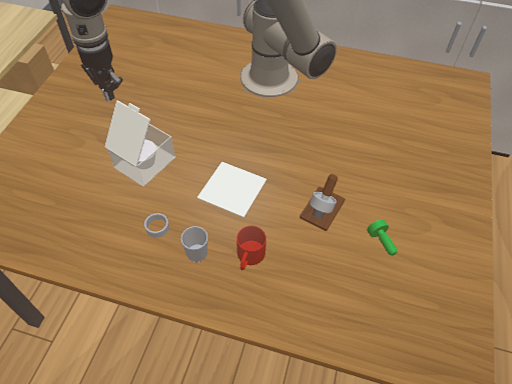

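The gripper is at (108,90), apparently above the lid but not clearly beyond it. I'll check the pose numerically.

Run:
```python
from h import *
s=r.read_state();print(s['eef_pos'],Ro.from_quat(s['eef_rot']).as_matrix().round(2),s['joint_positions'].round(3))
K,R,t=cam('scene');x=s['eef_pos']+[0,0,-.025];p=K@(R@x+t);print(p[:2]/p[2])
p=K@(R@tcp_lid(.95)+t);print(p[:2]/p[2])
im,d=save('scene','s1b');cv2.imwrite('pics/s1c.png',cv2.resize(im[30:180,50:200],None,fx=4,fy=4)[:,:,::-1])
```

```text
[ 0.5687829  -0.2929647   0.33186549] [[ 0.95 -0.32  0.  ]
 [-0.32 -0.95 -0.  ]
 [ 0.    0.   -1.  ]] [-0.595  0.528  1.026 -0.     1.588  1.305]
[109.44920306  99.35674012]
[126.23351962 108.85662903]
```

View pics/s1c.png

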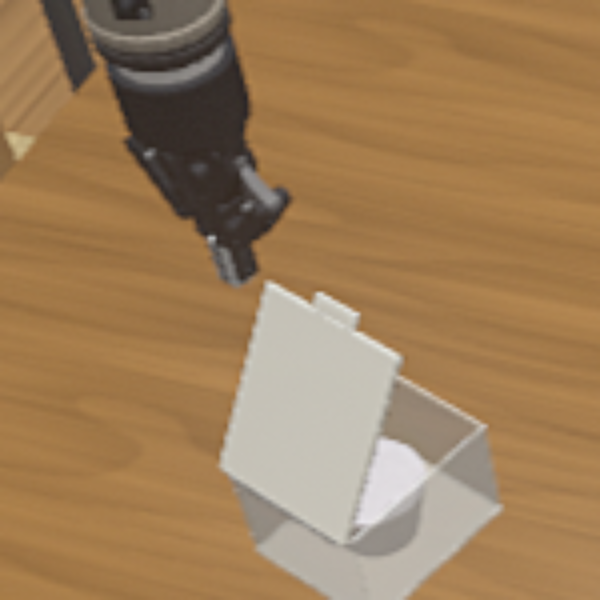

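The gripper tip at (109,100) matches the projection, so I'll start closing.

Run:
```python
from h import *
r.move_straight(tcp_lid(1.15,gap=.02),speed=.15)
f0=r.read_state()['contact_force']
for th in (1.05,.9,.75,.6,.45,.3,.18,.08):
    hit=r.move_straight(tcp_lid(th),speed=.07,max_force=15)
    s=r.read_state();print(th,hit,(s['contact_force']-f0).round(1),(s['eef_pos']-tcp_lid(th)).round(4))
    if hit: break
print(s['time_s']);save('scene','s2');save('top','t2')
a,_=load('s2');b,_=load('t2')
cv2.imwrite('pics/c2.png',np.hstack([cv2.resize(a[60:210,60:210],(400,400)),cv2.resize(b[170:300,330:460],(400,400))])[:,:,::-1])
```

```text
1.05 False [ 0.1 -0.3 -2. ] [ 0.0004 -0.0003  0.0008]
0.9 False [ 0.2 -0.7 -0.7] [ 0.0003 -0.0002  0.0002]
0.75 False [-0.7 -1.  -1.4] [ 0.0002 -0.0001  0.0002]
0.6 False [-0.9 -0.5 -2.5] [ 0.0002 -0.0001  0.0002]
0.45 False [-0.5 -0.1 -0.8] [ 0.0001 -0.      0.0001]
0.3 False [-0.8 -0.3 -1. ] [ 0.0001 -0.      0.    ]
0.18 False [ 0.  -0.1 -0.8] [-0.0001  0.0001 -0.0001]
0.08 False [-0.7  0.9 -1.2] [-0.0001  0.0001 -0.0001]
7.2833
```

View pics/c2.png

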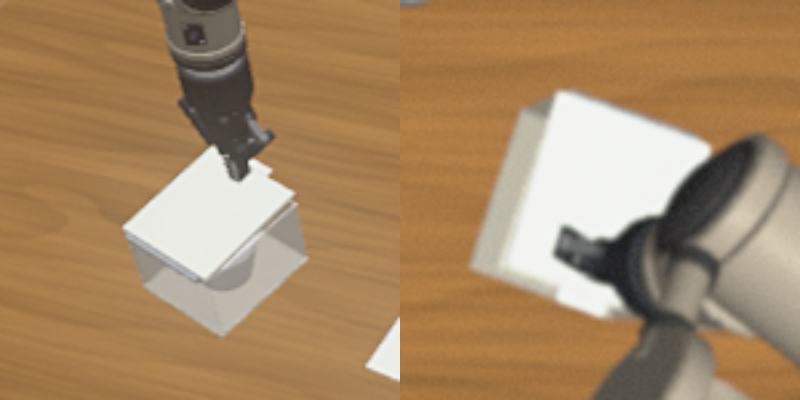

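The lid is nearly level, with the fingertips on its front part and a small gap still showing on the right. I'll press down gently until it stops.

Run:
```python
from h import *
p=r.read_state()['eef_pos']
f0=r.read_state()['contact_force']
hit=r.move_straight(p-[0,0,.03],speed=.03,max_force=12)
s=r.read_state();print(hit,(s['contact_force']-f0).round(1),s['eef_pos'],'tip z',s['eef_pos'][2]-.025)
r.hold(.2)
s=r.read_state();print((s['contact_force']-f0).round(1))
r.move_straight(s['eef_pos']+[0,0,.2],speed=.25)
a,d=save('scene','s3');b,d2=save('top','t3')
cv2.imwrite('pics/c3.png',np.hstack([cv2.resize(a[90:200,90:200],(400,400)),cv2.resize(b[170:300,330:460],(400,400))])[:,:,::-1])
print(r.read_state()['time_s'])
```

```text
True [-1.8 -0.1  8.2] [ 0.46870739 -0.25782669  0.13340916] tip z 0.10840915775102372
[-1.1  1.   8.7]
9.2
```

View pics/c3.png

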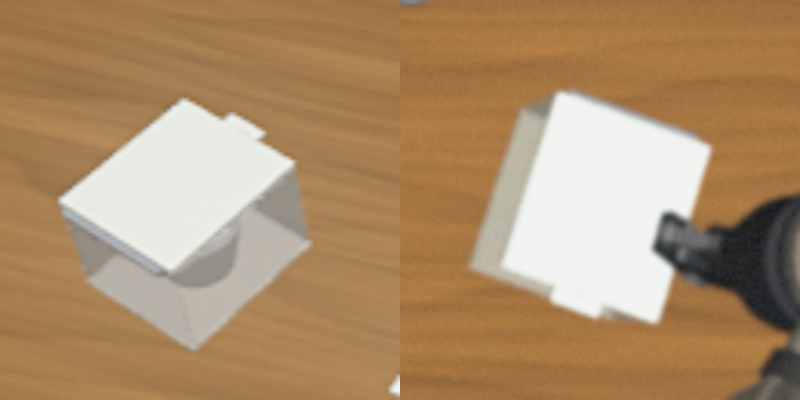

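The press stopped with a rise of about 8 N at fingertip height 0.108 m, which matches hinge height plus lid thickness, and both views show the lid level on the rim. The tamper is next, starting with a depth check of the lid and a two-view fit of the handle axis.

Run:
```python
from h import *
a,da=load('s3');b,db=load('t3');Q=pts('scene',da)
# lid level check: front vs rear heights, scene pixels
for n,th in (('front',.135),('mid',.07),('rear',.015)):
    x=H-cx*th+cz*.008;K,R,t=cam('scene');p=K@(R@x+t);u,v=(p[:2]/p[2]).round().astype(int);print(n,u,v,np.median(Q[v-2:v+3,u-2:u+3,2]).round(4))
res={}
for nm,im,box in [('scene',a,(318,168,345,210)),('top',b,(140,215,185,250))]:
    g=cv2.resize(im[box[1]-10:box[3]+10,box[0]-10:box[2]+10],None,fx=7,fy=7,interpolation=cv2.INTER_CUBIC)
    cv2.imwrite('pics/h_%s.png'%nm,g[:,:,::-1])
print(optics.camera_model('wrist'))
```

```text
front 152 127 0.1092
mid 137 139 0.1099
rear 125 150 0.1101
{'K': array([[310.28320709,   0.        , 256.9106131 ],
       [  0.        , 310.28320709, 190.83792484],
       [  0.        ,   0.        ,   1.        ]]), 'tool_from_camera': array([[ 1.30535538e-04, -9.60356270e-01, -2.78775568e-01,
         7.21947249e-02],
       [ 9.99999991e-01,  1.14900297e-04,  7.24249837e-05,
         1.08595777e-04],
       [-3.75223917e-05, -2.78775575e-01,  9.60356276e-01,
        -1.18164083e-01],
       [ 0.00000000e+00,  0.00000000e+00,  0.00000000e+00,
         1.00000000e+00]])}
```

View pics/h_scene.png

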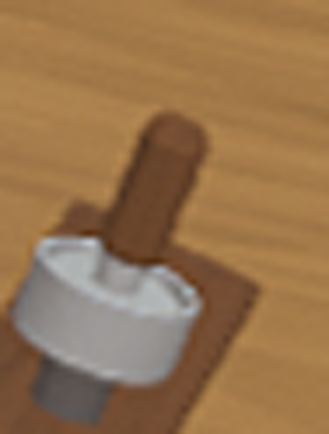

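View pics/h_top.png

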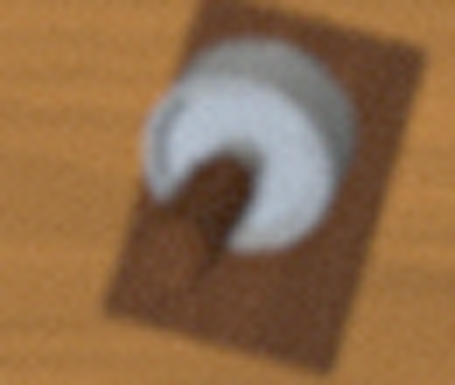

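The lid is level: 109, 110 and 110 mm at front, middle and rear. In the crops, the handle's top disc is at scene (333.4,177) and top (154.6,240.7), and its lower end at scene (326.6,195.4) and top (164,228).

```bash
cat >> h.py <<'E'
hy=-.262
hx=np.array([np.cos(hy),np.sin(hy),0]);hyv=np.array([-np.sin(hy),np.cos(hy),0])
D=-np.sin(.6)*hx+np.cos(.6)*cz
qt=quat(np.cross(-hyv,-D),-hyv,-D)
E
python3 - <<'E'
from h import *
X=tri([[333.4,177],[326.6,195.4],[324.7,197.3]],[[154.6,240.7],[164,227.9],[164.3,228.6]])
d=X[0]-X[1];print(np.linalg.norm(d),d/np.linalg.norm(d),D)
g=X[0]-D*(.097-.066);print('handle est',g)
S=np.array([.531,.309,.042]);print(X-S,[(np.dot(x-S,hx),np.dot(x-S,hyv)) for x in X])
# seat where axis hits z=.042
for x in X: print((x-D*((x[2]-.042)/D[2])).round(4))
for sgn in (1,-1):
  q=quat(np.cross(-sgn*hyv,-D),-sgn*hyv,-D)
  print(sgn,r.solve_ik(g+D*.006+D*.13,q),r.solve_ik(g+D*.006,q),r.solve_ik([.535,.03,.3],quat(np.r_[1,0,0],np.r_[0,-1,0],np.r_[0,0,-1])))
E
```

```text
[0.4984 0.3205 0.1173] err [-0.3  0. ] [-0.5  0.1]
[0.5325 0.3121 0.0701] err [-1.1  0.1] [-1.5  0.3]
[0.5322 0.3105 0.06  ] err [-0.3  0. ] [-0.4  0.1]
0.0588592772247907 [-0.58059344  0.14205858  0.80170482] [-0.54537342  0.14624964  0.82533561]
handle est [0.51527242 0.31595491 0.09173363]
[[-0.03263416  0.01148865  0.07531903]
 [ 0.00153915  0.00312719  0.02813127]
 [ 0.00119289  0.00145547  0.01798867]] [(np.float64(-0.03449619079486057), np.float64(0.002643921832690555)), (np.float64(0.0006766439385545125), np.float64(0.003419126085041082)), (np.float64(0.0007751939785011401), np.float64(0.0017147780901988444))]
[0.5481 0.3071 0.042 ]
[0.5511 0.3071 0.042 ]
[0.5441 0.3073 0.042 ]
1 [ 0.76455967  0.36433753  1.81018583 -0.75490158  0.78239541  3.09727451] [ 0.6395419   0.57950405  1.82201145 -0.97864213  0.56298108 -3.00693667] [-8.70512054e-02  3.32005271e-01  1.41673330e+00 -4.44089210e-16
  1.39285408e+00  1.48374512e+00]
-1 [ 0.76455967  0.36433753  1.81018583 -0.75490158  0.78239541 -0.04431814] [ 0.6395419   0.57950405  1.82201145 -0.97864213  0.56298108  0.13465598] [-8.70512054e-02  3.32005271e-01  1.41673330e+00 -4.44089210e-16
  1.39285408e+00  1.48374512e+00]
```

```bash
cat >> h.py <<'E'
qt=quat(np.cross(hyv,-D),hyv,-D)
G=np.array([.512,.3165,.0965])
E
python3 - <<'E'
from h import *
command_gripper(.085,60)
r.reach(G+D*(.006+.10),qt)
s=r.read_state();print(s['eef_pos'],s['time_s'])
im,d=save('wrist','w4')
T=np.eye(4);T[:3,:3]=Ro.from_quat(s['eef_rot']).as_matrix();T[:3,3]=s['eef_pos']
c=optics.camera_model('wrist');M=np.linalg.inv(T@c['tool_from_camera']);np.save('pics/w4M.npy',M)
for k in (0,.022,.042,.066,.09,.099):
    x=M@np.r_[G+D*(k-.066),1];p=c['K']@x[:3];p=p[:2]/p[2];print(k,p.round(1));cv2.drawMarker(im,tuple(p.round().astype(int).tolist()),(0,255,0),0,8)
cv2.imwrite('pics/w4m.png',im[:,:,::-1]); save('scene','s4')
E
```

```text
[0.45485531 0.33142234 0.18424612] 12.1583
0 [257.6 175.2]
0.022 [257.7 181. ]
0.042 [257.7 187. ]
0.066 [257.8 195.6]
0.09 [257.8 206. ]
0.099 [257.9 210.6]
```

View pics/w4m.png

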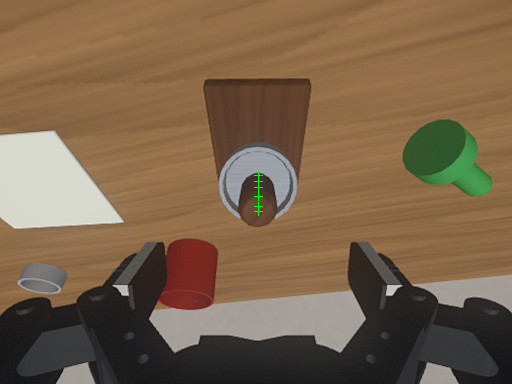

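View pics/s4.png

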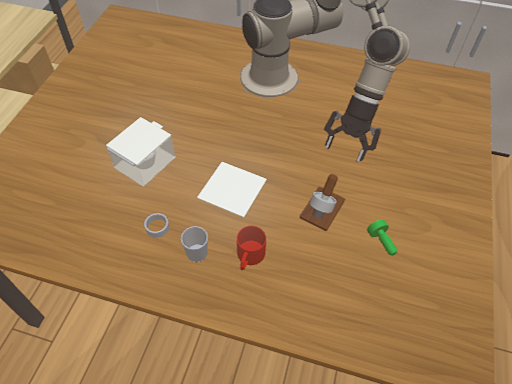

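The wrist view shows the handle's predicted axis (green marks at column 258, rows 175–211) running down the middle of the brown handle, with the cup rim centred at about (258,184). That is aligned, so I'll advance and grip.

Run:
```python
from h import *
im,d=load('w4')
for v in (195,205,215): 
    row=im[v,225:295].astype(int).sum(1); i=np.where((row<260))[0]+225; j=i[(i>232)&(i<285)]; print(v,j.min(),j.max(),(j.min()+j.max())/2)
f0=r.read_state()['contact_force']
hit=r.move_straight(G+D*.006,qt,speed=.12,max_force=10)
s=r.read_state();print(hit,s['eef_pos'],(s['contact_force']-f0).round(1),s['time_s'])
im,_=save('wrist','w5')
```

```text
195 240 274 257.0
205 233 284 258.5
215 240 274 257.0
False [0.50870611 0.31760438 0.10191159] [ 0.5 -0.2  0.6] 13.2417
```

View pics/w5.png

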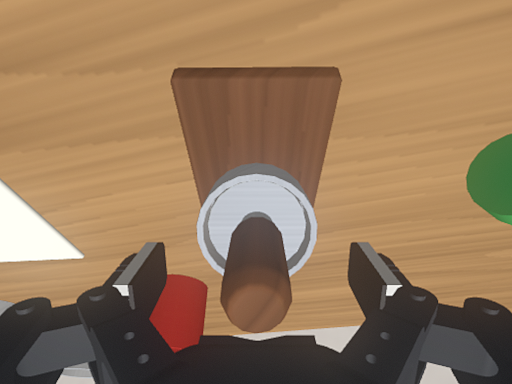

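Run:
```python
from h import *
s=r.read_state();T=np.eye(4);T[:3,:3]=Ro.from_quat(s['eef_rot']).as_matrix();T[:3,3]=s['eef_pos']
c=optics.camera_model('wrist');M=np.linalg.inv(T@c['tool_from_camera'])
for k,rad in ((.022,.0),(.042,.014),(.09,.014),(.099,.009)):
    o=[]
    for a in np.linspace(0,2*np.pi,72):
        x=M@np.r_[G+D*(k-.066)+rad*(np.cos(a)*hyv+np.sin(a)*np.cross(D,hyv)),1];p=c['K']@x[:3];o.append(p[:2]/p[2])
    o=np.array(o);print(k,'u',o[:,0].min().round(),o[:,0].max().round(),'v',o[:,1].min().round(),o[:,1].max().round())
```

```text
0.022 u 257.0 257.0 v 224.0 224.0
0.042 u 230.0 283.0 v 214.0 263.0
0.09 u 219.0 294.0 v 261.0 326.0
0.099 u 230.0 283.0 v 287.0 332.0
```

The predicted outlines match what I see (handle end at rows 326–332, column 257). Now I'll grip and draw it out along the axis.

Run:
```python
from h import *
f0=r.read_state()['contact_force']
command_gripper(.0,60)
s=r.read_state();print('grip',s['grip_width'],(s['contact_force']-f0).round(1),s['torque'].round(2))
hit=r.move_straight(s['eef_pos']+D*.035,speed=.05,max_force=25)
s=r.read_state();print(hit,s['grip_width'],(s['contact_force']-f0).round(1))
if not hit:
    r.move_straight(s['eef_pos']+D*.06,speed=.12)
    s=r.read_state();print(s['grip_width'],(s['contact_force']-f0).round(1),s['eef_pos'],s['time_s'])
save('wrist','w6');a,_=save('scene','s6')
w,_=load('w6');cv2.imwrite('pics/c6.png',np.hstack([cv2.resize(a[90:240,270:420],(384,384)),w[:,64:448]])[:,:,::-1])
```

```text
grip 0.026203954509130545 [-5.2 -0.3  4. ] [ 0.01  0.36 -0.1 ]
False 0.026227948919398936 [-1.2  0.5 -2.6]
0.02633341425096756 [ 0.8  0.4 -2.4] [0.45653941 0.33122218 0.1797915 ] 15.3667
```

View pics/c6.png

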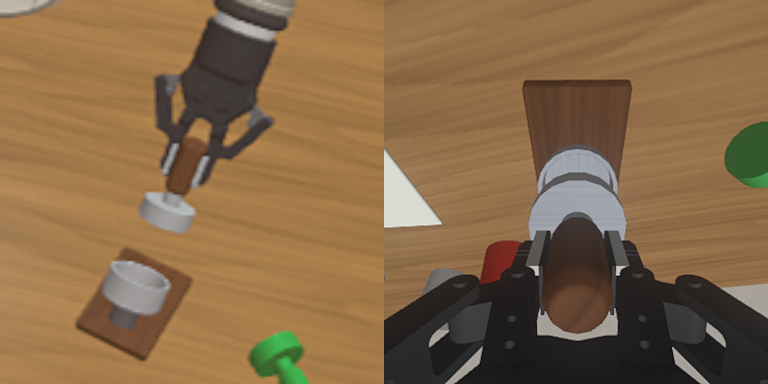

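The tamper is out and held: grip width 26 mm, load about 2.4 N, and the foot visible clear of the cup. Next I'll turn it upright above the mat.

```bash
cat >> h.py <<'E'
def overlay():
    s=r.read_state();a,da=optics.get_image('scene');b,db=optics.get_image('top');return s,a,da,b,db
E
python3 - <<'E'
from h import *
s=r.read_state();f0=s['contact_force']
r.move_straight(s['eef_pos']+[0,0,.08],speed=.2)
qd=quat(np.cross(hyv,-cz),hyv,-cz)
print(r.solve_ik([.535,.03,.26],qd))
r.reach([.535,.03,.26],qd)
r.move_straight([.535,.03,.177],speed=.12)
r.hold(.3)
s=r.read_state();print(s['eef_pos'],s['grip_width'],s['contact_force'].round(1),s['time_s'])
w,dw=save('wrist','w7');a,da=save('scene','s7');b,db=save('top','t7')
cv2.imwrite('pics/c7.png',np.hstack([cv2.resize(a[90:240,160:310],(400,400)),w[:,64:448][:, :]][:1]+[cv2.resize(w[:,64:448],(400,400))])[:,:,::-1])
cv2.imwrite('pics/t7c.png',cv2.resize(b[170:300,200:350],None,fx=3,fy=3)[:,:,::-1])
E
```

```text
[-8.70512054e-02  3.59032161e-01  1.48815764e+00 -4.44089210e-16
  1.29440285e+00 -1.39584753e+00]
[0.53522087 0.02994124 0.17750814] 0.026247759823402116 [ 0.4  1.  -1.8] 18.3333
```

View pics/c7.png

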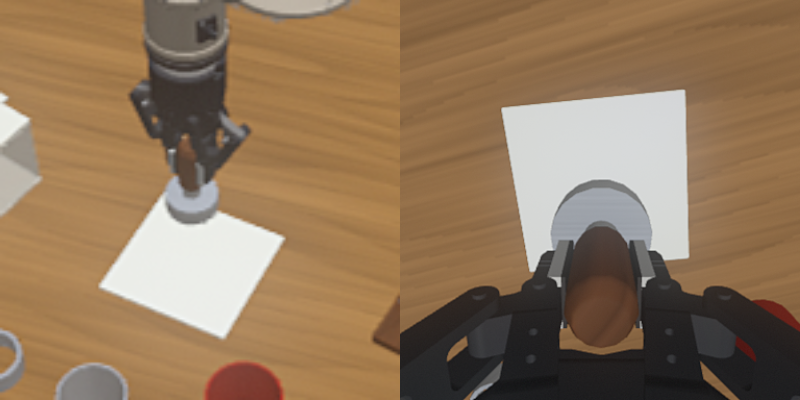

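View pics/s7.png

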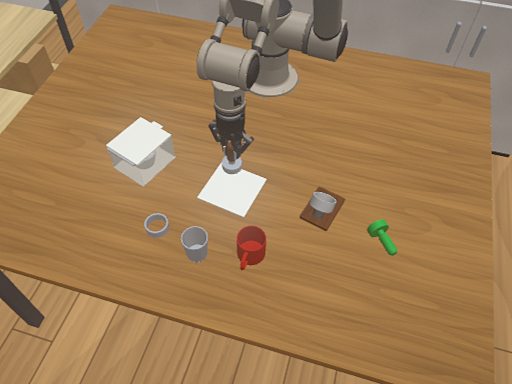

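The tamper hangs upright above the mat in both views, with the foot at scene (232,165). I'll measure the foot's tilt, height and centre from depth.

Run:
```python
from h import *
s=r.read_state();T=np.eye(4);T[:3,:3]=Ro.from_quat(s['eef_rot']).as_matrix();T[:3,3]=s['eef_pos']
c=optics.camera_model('wrist');W=T@c['tool_from_camera'];K=c['K']
w,d=load('w7');u,v=np.meshgrid(np.arange(512),np.arange(384))
C=np.stack([(u-K[0,2])/K[0,0]*d,(v-K[1,2])/K[1,1]*d,d],-1)@W[:3,:3].T+W[:3,3]
hsv=cv2.cvtColor(w,cv2.COLOR_RGB2HSV)
def fit(P,m):
    X=P[m]; print('n',len(X),'med',np.median(X,0).round(4))
    c0=np.median(X,0)
    for _ in range(3):
        n=np.linalg.svd(X-X.mean(0),full_matrices=False)[2][2];X=X[abs((X-X.mean(0))@n)<.003]
    n*=np.sign(n[2]);print('normal',n.round(3),'mean',X.mean(0).round(4),len(X),X.min(0).round(3),X.max(0).round(3))
m=(hsv[...,1]<60)&(C[...,2]>.115)&(C[...,2]<.14)&(v<245)&(v>165)&(u>195)&(u<320)
print('wrist');fit(C,m)
ok=C[...,2]
mf=(hsv[...,1]<60)&(C[...,2]>.095)&(C[...,2]<.14)&(v<245)&(v>165)&(u>195)&(u<320)
print('all foot: u range',np.where(mf.any(0))[0][[0,-1]],'zmin',np.percentile(C[mf][:,2],[1,5,50,95]).round(4), 'x max',C[mf][:,0].max(),'y',C[mf][:,1].min(),C[mf][:,1].max())
a,da=load('s7');Q=pts('scene',da);hs=cv2.cvtColor(a,cv2.COLOR_RGB2HSV)
vv,uu=np.mgrid[:384,:512]
ms=(Q[...,2]>.095)&(Q[...,2]<.14)&(uu>215)&(uu<250)&(vv>150)&(vv<180)&(hs[...,1]<60)
X=Q[ms];print('scene',len(X),np.percentile(X[:,2],[1,5,50,95]).round(4),'x',np.percentile(X[:,0],[1,99]).round(4),'y',np.percentile(X[:,1],[1,99]).round(4))
# handle axis in scene
mh=(Q[...,2]>.14)&(Q[...,2]<.2)&(uu>222)&(uu<242)&(vv>135)&(vv<170)&(hs[...,1]>90)
X=Q[mh]
if len(X)>20: cc=X.mean(0);dd=np.linalg.svd(X-cc,full_matrices=False)[2][0];print('handle',len(X),dd.round(3))
```

```text
wrist
n 3941 med [0.5236 0.0341 0.126 ]
normal [-0.009  0.002  1.   ] mean [0.5244 0.0324 0.126 ] 3620 [0.508 0.    0.123] [0.551 0.058 0.129]
all foot: u range [208 305] zmin [0.1064 0.1131 0.1259 0.1271] x max 0.5514258441533504 y 0.00025065003727101076 0.05766507001663529
scene 253 [0.1052 0.1086 0.1259 0.131 ] x [0.5182 0.5646] y [0.0013 0.0569]
handle 64 [ 0.012 -0.013 -1.   ]
```

Run:
```python
from h import *
a,_=load('scene0');b,d=load('s7');Q=pts('scene',d)
print('bystander diff',np.abs(a[200:280,140:275].astype(int)-b[200:280,140:275]).mean(), 'lid z',[Q[v,u,2].round(3) for u,v in ((152,127),(137,139),(125,150))])
r.finish_job();print(r.read_state()['time_s'])
```

```text
bystander diff 1.382037037037037 lid z [np.float64(0.108), np.float64(0.112), np.float64(0.105)]
the job is handed in; nothing more can be done
the job is handed in; nothing more can be done
```

I shut the lid, then drew the tamper from its holder and turned it upright over the mat. I handed the job in with the gripper still holding it there, at about 18 s on the robot's clock.

- **Lid:** I lowered it along its arc with the closed fingertips, then pressed gently until it stopped at about 8 N. The depth readings after closing were 109, 110 and 110 mm from front to rear, so it is level. Single-pixel readings at the end were noisier (105–112 mm), but nothing pointed to a gap.
- **Tamper:** I gripped the brown-handled one by its handle and drew it out along its own axis.
    - **Tilt:** the foot is within about 0.01 rad of level.
    - **Height:** its underside is about 99 mm above the mat.
    - **Position:** its centre is near (0.536, 0.029), and I measured the mat centre at (0.535, 0.030).
- **Mug, dosing ring and milk cup:** they look unchanged between the first and last pictures (mean pixel difference 1.4 out of 255).

No check failed. My first plane fit of the open lid, from depth alone, gave a lid about 150 mm wide instead of 130 mm. I discarded it and used the two-camera measurement instead.

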